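# Index the gear on by one tooth and clamp the dividing table

### The arm

A 6-joint arm with a two-finger parallel gripper is mounted at the origin on the work surface. World frame = base frame: x ahead of the robot, y to its left, z up, the work surface at z = 0. Lengths are in m, angles in rad, forces in N, time in s.
With the tool pointing down it reaches from about 0.225 to 0.875 m from the base axis. Payload 3.4 kg.
Tool frame: the origin (TCP) lies midway between the tips of the shut fingers; the grasp point (between the pads) lies 19 mm behind it (manip.grasp_offset is the distance from the TCP to the grasp point, in m); x points along the fingers, y is the direction in which the jaws open and shut, and the axes are right-handed (so a half turn about x gives the same grasp; the last joint's range is limited). The gripper opens to 85 mm and grips with 20 to 120 N. Pads are 22 mm wide; open, the fingers measure 114 mm over their backs; the gripper's body (76 mm by 85 mm) begins 54 mm behind the grasp point. The pads swing forward as they close: fully open they stand 13 mm farther back than shut.
Start: joints at [1.021, 0.276, 1.505, -0, 1.361, -0.121], TCP at [0.239, 0.523, 0.231] pointing down, gripper open.
Joint ranges: [-2.89, 2.89], [-0.75, 2.08], [0.22, 2.7], [-1.18, 4.32], [0.11, 2.71], [-2.7, 2.7]. Speed limits (rad/s): [2.57, 2.57, 3.14, 3.14, 3.14, 3.14].

### API

Orientations are given as a unit quaternion [w, x, y, z].
In Python, from rig import manip gives the robot as it stands.
- The arm moves only by the shell command python3 -m creep 'ROWS' [OPENING] [FORCE]. ROWS is a JSON object of lists of equal length, an entry for each row: "delta_pos": the shift along the tool's x, y, z in cm, a list of three; "dr": the turn, a rotation vector about the tool's x, y, z in rad, a list of three. In form: {"delta_pos": [[dx, dy, dz], ...], "dr": [[rx, ry, rz], ...]}. A call has 1 to 10 rows; each row is the pose to reach, as a shift and turn from the pose commanded when the call began, along the tool's axes at that moment; what a row does not reach only later rows make up. A row lasts 1/10 s, in which the tool goes at most 50 mm and 8.59 degrees, less where a joint would pass 70% of its speed; a pose out of reach is approached as far as the arm can. A call with a gripper value outside its range is refused whole. OPENING is the opening, from -1 (shut) to 1 (fully open), set as the call begins (- or left out, the last holds). The fingers move at their own pace and stop on an object; FORCE is the grip in N (left out, the last holds). Time passes only in rows, so rows that repeat a pose let the fingers close. It gives the time, the measured TCP pose, the force and the opening at its end, in the units of the state.
- manip.get_state(): the state, without advancing time (a new reading comes with each control period).
- manip.get_image(name): name is "scene" or "side" or "wrist"; returns a dict with "pixels" (480x640x3 uint8, blue, green, red), "depth" (480x640 float32, m along the optical axis (not along the pixel's ray), 0 where there is no reading), "intrinsics" (3x3 intrinsics, pixels), "rvec" (rotation vector, rad) and "tvec" (3), from world to camera coordinates, as OpenCV has them. Camera axes: x right, y down, z forward; pixel columns grow to the right and rows downward; lengths in m; the calibration is good to about 2 mm. A picture is of the moment at which its call begins.
- manip.sign_off(): hands the job in, once; it reports no verdict.
The state is a dict: "clock": time; "qpos": joint angles; "qd": joint speeds; "effort": joint torques, N m; "position": TCP position; "ee_rot": TCP orientation; "contact_force": force on the tool from outside, world axes, zero at the start; "moment": the same for the moment, N m; "width": finger opening in m.
Only numpy, scipy, OpenCV 4.12 (cv2) and the standard library are available. Lean on these libraries where they do the work, as an engineer would, in place of code of your own. Each camera call takes 0.05 s, during which the arm holds its last target. There are 200 camera calls.

### The job

Move the gear on the upright dividing table on by one tooth: with a fingertip or the outside of the fingers, push the hand wheel on top of it round by its upright handle, clockwise as seen from above, through exactly one full turn without overrunning, so that the handle is back where it started. Only then push the ball-ended clamp lever beside the wheel, also clockwise from above, all the way to its stop to lock the table. Push gently and do not grip the handle or the lever, leave the loose things on the granite where they stand, and finish with the hand clear of everything.

Things in the scene. Friction and masses are not known exactly. Their poses are not given: they have to be found in the camera images.
- dividing_table: Upright dividing (rotary indexing) table in grey enamel, fixed to the granite: foot 150 x 200 mm, round housing 150 mm across, 170 mm high, a steel face plate with a dark 40-tooth gear on its +x side. Origin: centre of the foot's underside, z up. In its frame the hand wheel's axis is at x 0, y +66 mm and the clamp lever's pivot at x 0, y -45 mm; both axes are vertical.
- handwheel (a joint): Turning angle (rad) of the horizontal steel hand wheel on top of the dividing table: 0 at the start, growing clockwise as seen from above, 6.283 after one full turn (which turns the gear by one tooth, 9 degrees). Stiff-running: about 4 N at the handle moves it, it stays where it is left and does not coast. The wheel turns on past one turn; there is no stop or click there.
- wheel_centre (a point): Point on the hand wheel's axis, level with the top of the rim and with the foot of the handle (212 mm above the granite). The wheel is 125 mm across with three spokes and a rim 13 mm thick; the hub rises 8 mm above this point.
- wheel_handle: Black upright handle on the wheel's rim, at the end of one spoke: a round grip 20 mm in diameter, 54 mm tall, free to spin on its own pin. Origin: centre of its foot at the level of the rim's top, 54 mm from the wheel's axis; its z axis points up along the grip. It starts in any direction from the axis and travels in a horizontal circle.
- clamp (a joint): Angle (rad) of the clamp lever: 0 to 0.25 at the start (table free), growing clockwise as seen from above, 1.4 at its stop (table locked). Rubs with about 2 N at the ball and stays where it is left.
- clamp_pivot (a point): Point on the clamp lever's vertical axis, at the height of the ball's centre; the hub below it is 24 mm across and ends 29 mm lower.
- clamp_ball (a point): Centre of the black ball knob, 25 mm in diameter, at the end of the clamp lever, 70 mm from its axis and 225 mm above the granite. A thin steel arm rises to it from the hub.
- clamp_arm: The clamp lever's arm with its ball knob, one piece with the lever; origin on the lever's axis 55 mm below the level of the ball's centre, x axis pointing along the arm to the ball, z up.
- spray_can: Loose spray can, 58 mm in diameter, 175 mm tall, standing; origin at the centre of its underside. To be left alone.
- dropper_bottle: Loose white dropper bottle, 42 mm in diameter, 112 mm tall, standing; origin at the centre of its underside. To be left alone.
- vee_block: Loose steel vee block, 50 x 60 x 42 mm; origin at the centre of its underside. To be left alone.
- datum_ball: Loose white datum ball on a black stand, foot 52 mm in diameter, 98 mm tall; origin at the centre of its underside. To be left alone.

How it is judged:
By the outcome, as a careful person would: the job done as asked, in the order asked, and still so for the second after the job is handed in, with the robot touching nothing.
It also fails if it takes over 61 s, if anything falls off the work surface, if the arm or the gripper's body presses on something with over 40 N, if the wrist force passes 120 N, or if a joint passes its speed limit or range.

## Working session

There is one attempt and no reset: what is moved stays moved. The work goes in short steps, Python scripts to look and compute and a shell command to move; the robot and the scene stay as the last step left them, time stands still between calls to the robot, and variables do not carry over. Pictures are saved under pics/ and viewed, about 8 in all and at most 12, crops included, and the job is handed in when it is done.

```bash
mkdir -p pics; ls; cat > h.py <<'E'
import numpy as np, cv2
from rig import manip
def snap(name, fn):
    im=manip.get_image(name); cv2.imwrite('pics/%s.png'%fn, im['pixels']); np.savez('pics/%s.npz'%fn, **im); return im
def world(im):
    K=im['intrinsics'];R=cv2.Rodrigues(np.array(im['rvec'],float))[0];t=np.array(im['tvec']).ravel()
    d=im['depth'];v,u=np.indices(d.shape)
    c=np.stack([(u-K[0,2])/K[0,0]*d,(v-K[1,2])/K[1,1]*d,d],-1)
    w=(c-t)@R; w[d==0]=np.nan; return w
E
python3 - <<'E'
from h import *
a=snap('scene','s0');b=snap('side','d0')
cv2.imwrite('pics/both0.png',cv2.resize(np.vstack([a['pixels'],b['pixels']]),(400,600)))
s=manip.get_state();print(s)
for im in(a,b):
    R=cv2.Rodrigues(np.array(im['rvec'],float))[0];print(-R.T@np.array(im['tvec']).ravel(),R[2])
E
```

```text
pics
{'clock': 0.1, 'qpos': array([ 1.02098599e+00,  2.76514812e-01,  1.50602605e+00,  5.80108128e-06,
        1.36069832e+00, -1.20989690e-01]), 'qd': array([ 0.00107316, -0.00018213, -0.0040698 ,  0.00049291, -0.00182797,
        0.00119539]), 'effort': array([ 3.81599375e-04, -4.17700267e+01, -2.46404493e+01, -7.56565601e-05,
        5.92142125e-03, -1.00438919e-05]), 'position': array([0.23882864, 0.5225257 , 0.2305281 ]), 'ee_rot': array([ 0.69072164,  0.14990335,  0.69110865, -0.15100143]), 'contact_force': array([ 0.27793021, -0.41700861, -0.62946858]), 'moment': array([ 0.0025848 , -0.03536916, -0.01664488]), 'width': 0.08517722344472096}
[1.28461697 0.0710074  0.76712161] [-0.76483405 -0.05551959 -0.64183055]
[ 0.1195456  -0.82962968  0.71549353] [ 0.41896487  0.76331934 -0.49174387]
```

View pics/s0.png

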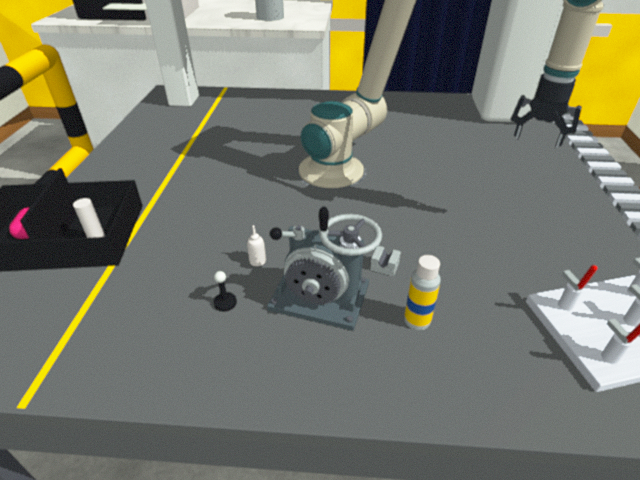

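View pics/d0.png

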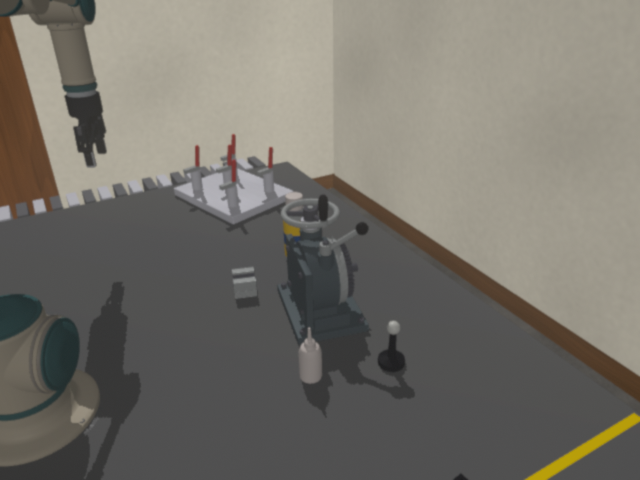

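Scene: wheel rim is an ellipse around (351,235), handle at (323,218), clamp ball (276,234), vee block (385,261), can (422,293), bottle (257,248), datum ball (222,290). Side: wheel (310,213), handle (323,207), ball (362,228).

```bash
cat > m.py <<'E'
from h import *
from scipy.optimize import least_squares
a=dict(np.load('pics/s0.npz'));b=dict(np.load('pics/d0.npz'))
P=[]
for n,im,(u,v),hu,bu in(('scene',a,(351,235),(323,218),(276,234)),('side',b,(310,213),(323,207),(362,228))):
    w=world(im);px=im['pixels'].astype(int).max(-1)
    for k,q in(('handle',hu),('ball',bu)):
        print(n,k,w[q[1],q[0]].round(4))
    W=w[v-35:v+45,u-50:u+50].reshape(-1,3);p=px[v-35:v+45,u-50:u+50].ravel()
    m=(abs(W[:,2]-.212)<.004)&(p>70);W=W[m]
    f=lambda c:np.hypot(*(W[:,:2]-c).T)-.0585
    r=least_squares(f,np.median(W[:,:2],0),loss='soft_l1',f_scale=.002);print(n,'wheel',r.x.round(4),len(W),np.abs(f(r.x)).mean().round(4))
    # handle: dark points above rim
    W=w.reshape(-1,3);H=W[(W[:,2]>.222)&(W[:,2]<.275)&(np.hypot(*(W[:,:2]-r.x).T)<.075)&(px.ravel()<60)]
    print('handle',H.mean(0).round(4),H.max(0).round(4),H.min(0).round(4),len(H))
    g=w[bu[1],bu[0]];B=W[(np.linalg.norm(W-g,axis=1)<.03)&(px.ravel()<60)&(W[:,2]>.2)]
    f=lambda c:np.linalg.norm(B-c,axis=1)-.0125
    rb=least_squares(f,np.r_[g[:2],.225],loss='soft_l1',f_scale=.002);print('ball',rb.x.round(4),len(B),np.abs(f(rb.x)).mean().round(4))
    for z in (.02,.05,.1):
        pass
w=world(a)
for n,q in dict(can=(428,265),vee=(385,261),vee2=(398,258),bottle=(257,250),datum=(220,276)).items():print(n,w[q[1],q[0]].round(3))
# gear face plate points
for q in((312,288),(300,300),(350,310),(275,305)):print(q,w[q[1],q[0]].round(3))
E
python3 m.py
```

```text
scene handle [0.5951 0.0195 0.249 ]
scene ball [ 0.6306 -0.0674  0.2328]
scene wheel [0.5861 0.0722] 784 0.0096
handle [0.5929 0.0195 0.2488] [0.5987 0.0271 0.2671] [0.5802 0.0114 0.2225] 165
ball [ 0.6203 -0.0707  0.2251] 103 0.0008
side handle [0.5819 0.0084 0.2458]
side ball [ 0.6169 -0.0796  0.2301]
side wheel [0.5855 0.0674] 494 0.012
handle [0.5831 0.0117 0.2456] [0.5922 0.0243 0.2669] [0.5764 0.0057 0.2223] 185
ball [ 0.6213 -0.0716  0.2248] 113 0.0009
can [0.634 0.227 0.176]
vee [0.457 0.163 0.021]
vee2 [0.46  0.193 0.035]
bottle [ 0.477 -0.15   0.055]
datum [ 0.615 -0.2    0.097]
(312, 288) [ 0.638 -0.     0.099]
(300, 300) [ 0.6   -0.032  0.019]
(350, 310) [0.626 0.081 0.025]
(275, 305) [ 0.619 -0.086  0.019]
```

```bash
cat > m2.py <<'E'
from h import *
from scipy.optimize import least_squares
from scipy.spatial.transform import Rotation as Rn
a=dict(np.load('pics/s0.npz'));b=dict(np.load('pics/d0.npz'))
C=[]
for im in(a,b):
    W=world(im).reshape(-1,3);p=im['pixels'].astype(int).max(-1).ravel()
    c=np.array([.586,.071])
    for i in range(4):
        r=np.hypot(*(W[:,:2]-c).T);Q=W[(abs(W[:,2]-.210)<.004)&(r>.045)&(r<.07)&(p>70)][:,:2]
        f=lambda c:np.hypot(*(Q-c).T)-.056
        c=least_squares(f,c,loss='soft_l1',f_scale=.002).x
    print('wheel',c.round(4),len(Q),abs(f(c)).mean().round(4));C.append(c)
    H=W[(W[:,2]>.225)&(W[:,2]<.262)&(np.hypot(*(W[:,:2]-c).T)<.08)&(p<60)][:,:2]
    f=lambda h:np.hypot(*(H-h).T)-.010
    o=-cv2.Rodrigues(np.array(im['rvec'],float))[0].T@np.array(im['tvec']).ravel()
    h0=H.mean(0);h0=h0-(o[:2]-h0)/np.linalg.norm(o[:2]-h0)*.008
    h=least_squares(f,h0,loss='soft_l1',f_scale=.002).x
    d=h-c;print('handle',h.round(4),h0.round(4),'r',np.hypot(*d).round(4),'ang',np.degrees(np.arctan2(d[1],d[0])).round(1))
c=np.mean(C,0);B=np.array([.6208,-.0711])
for psi in np.radians(np.arange(-30,31,.5)):
    pv=c-.111*np.array([-np.sin(psi),np.cos(psi)])
    if abs(np.hypot(*(B-pv))-.07)<.0008:print('psi',np.degrees(psi),'pivot',pv.round(4),'ball dir',np.degrees(np.arctan2(*(B-pv)[::-1])))
s=manip.get_state();print(Rn.from_quat(s['ee_rot'],scalar_first=True).as_matrix().round(3))
E
python3 m2.py
```

```text
wheel [0.5886 0.073 ] 748 0.0029
handle [0.5852 0.019 ] [0.5859 0.0188] r 0.054 ang -93.6
wheel [0.5835 0.0675] 521 0.0027
handle [0.587  0.0185] [0.5866 0.0183] r 0.0492 ang -85.9
psi -14.0 pivot [ 0.5592 -0.0375] ball dir -28.634633872461
psi -13.5 pivot [ 0.5601 -0.0377] ball dir -28.840496135422697
[[-0.001  0.416  0.909]
 [-0.001  0.909 -0.416]
 [-1.    -0.002 -0.   ]]
```

```bash
python3 -m creep '{"delta_pos":[[-3,0,0],[-7,-1,2],[-10,-3,5.8],[-10,-5,9.6],[-10,-7,13.5],[-10,-9,17.3],[-10,-11,21.2],[-10,-13,25],[-10,-15,28.8],[-10,-17,32.7]],"dr":[[0,0,0],[0,0,0],[-0.08,0,0],[-0.16,0,0],[-0.24,0,0],[-0.32,0,0],[-0.4,0,0],[-0.43,0,0],[-0.43,0,0],[-0.43,0,0]]}' -1
python3 -c "
from rig import manip;from scipy.spatial.transform import Rotation as R
print(R.from_quat(manip.get_state()['ee_rot'],scalar_first=True).as_matrix().round(3))"
```

```text
clock: 1.1
position: [0.4663, 0.2308, 0.331]
ee_rot: [0.707, -0.0, 0.707, 0.0]
contact_force: [0.6, 0.5, 0.9]
width: -0.0
[[-0.001 -0.001  1.   ]
 [ 0.     1.     0.001]
 [-1.     0.    -0.001]]
```

```bash
python3 -m creep '{"delta_pos":[[0,-3,2.3],[0,-6,4.7],[0,-9,7],[0,-12,9.3],[0,-15,11.7],[0,-18,14],[0,-20,15.5],[0,-20,15.5],[0,-20,15.5]],"dr":[[0,0,0],[0,0,0],[0,0,0],[0,0,0],[0,0,0],[0,0,0],[0,0,0],[0,0,0],[0,0,0]]}'
python3 -c "
from h import *
im=snap('wrist','w1')
K=im['intrinsics'];print(K)
for n,p in dict(wheel=(.587,.072,.212),h=(.586,.019,.266),tip=(.622,.031,.331),ball=(.621,-.071,.225)).items():
  print(n,cv2.projectPoints(np.array([p]),np.array(im['rvec'],float),np.array(im['tvec'],float),K,None)[0].ravel().round())
"
```

```text
clock: 2.0
position: [0.6207, 0.0325, 0.3304]
ee_rot: [0.706, 0.0, 0.708, 0.0]
contact_force: [-0.4, 1.0, -0.8]
width: 0.0001
[[381.78731178   0.         323.72107508]
 [  0.         381.78731178 238.72394043]
 [  0.           0.           1.        ]]
wheel [380. 184.]
h [299. 198.]
tip [319. 314.]
ball [172. 237.]
```

View pics/w1.png

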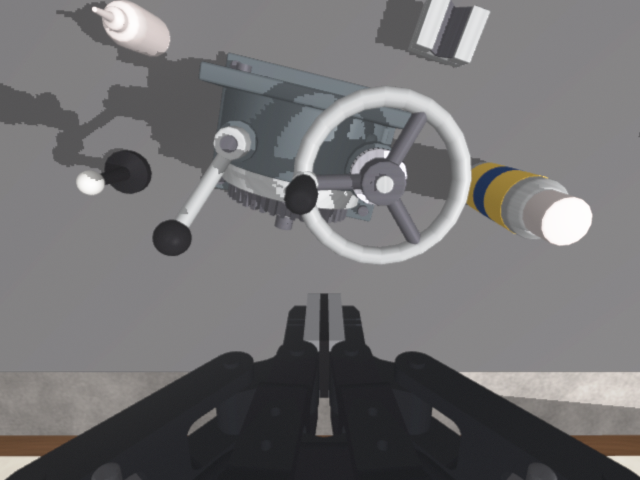

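The wrist view shows the hub at (384,184), handle top at (301,195), clamp pivot at (230,143) and ball at (172,237). The shut fingertips are at (323,300), clear of the wheel.

```bash
cat > w.py <<'E'
import sys
from h import *
from scipy.optimize import least_squares
def wheel(im,c0=(.587,.072)):
    W=world(im).reshape(-1,3);p=im['pixels'].astype(int);mx=p.max(-1).ravel();c=np.array(c0)
    for i in range(5):
        r=np.hypot(*(W[:,:2]-c).T);Q=W[(abs(W[:,2]-.2105)<.004)&(r>.045)&(r<.068)&(mx>110)][:,:2]
        f=lambda c:np.hypot(*(Q-c).T)-.056
        c=least_squares(f,c,loss='soft_l1',f_scale=.002).x
    H=W[(W[:,2]>.245)&(W[:,2]<.272)&(np.hypot(*(W[:,:2]-c).T)<.075)&(mx<60)]
    return c,Q,H
if __name__=='__main__':
    im=dict(np.load('pics/w1.npz'));c,Q,H=wheel(im);print(c,len(Q),H.mean(0),H.min(0),H.max(0),len(H))
    T=H[H[:,2]>.262];print('top',T.mean(0),len(T))
    w=world(im)
    for q in((384,184),(301,195),(230,143),(172,237),(323,300)):print(q,w[q[1],q[0]].round(4))
E
python3 w.py
```

```text
[0.58512614 0.07233322] 8601 [0.58478623 0.01992481 0.26371736] [0.57684338 0.01099962 0.24573051] [0.59632985 0.02847992 0.26986392] 922
top [0.58616118 0.01950652 0.26600427] 692
(384, 184) [0.5856 0.073  0.2211]
(301, 195) [0.584  0.0203 0.2666]
(230, 143) [ 0.5605 -0.0332  0.1973]
(172, 237) [ 0.6177 -0.0662  0.2364]
(323, 300) [0.6105 0.0325 0.3407]
```

```bash
python3 -m creep '{"delta_pos":[[3,0,0],[6,0,0],[8,0,0],[9,0,0],[9,0,0]],"dr":[[0,0,0],[0,0,0],[0,0,0],[0,0,0],[0,0,0]]}'
python3 - <<'E'
import numpy as np
for k in range(6):
    a=np.radians(-49-60*k-6*np.arange(11));p=np.stack([0*a,5.4*np.sin(a),5.4*np.cos(a)],1).round(1)
    print((-49-60*k),np.array2string(p[1:]-p[0],separator=',').replace('\n','').replace(' ',''))
E
```

```text
clock: 2.55
position: [0.6197, 0.0337, 0.2403]
ee_rot: [0.706, -0.001, 0.708, 0.001]
contact_force: [0.8, -0.2, -0.0]
width: 0.0002
-49 [[0.,-0.3,-0.4],[0.,-0.6,-0.9],[0.,-0.9,-1.4],[0.,-1.1,-1.9],[0.,-1.2,-2.5],[0.,-1.3,-3.],[0.,-1.3,-3.6],[0.,-1.3,-4.2],[0.,-1.2,-4.7],[0.,-1.,-5.3]]
-109 [[0.,0.2,-0.5],[0.,0.5,-1.],[0.,0.8,-1.4],[0.,1.2,-1.9],[0.,1.6,-2.3],[0.,2.,-2.6],[0.,2.5,-2.9],[0.,3.,-3.2],[0.,3.5,-3.4],[0.,4.1,-3.5]]
-169 [[0.,0.5,-0.1],[0.,1.1,-0.1],[0.,1.7,-0.1],[0.,2.2,0.],[0.,2.8,0.2],[0.,3.3,0.4],[0.,3.8,0.7],[0.,4.2,1.],[0.,4.7,1.4],[0.,5.1,1.8]]
-229 [[0.,0.3,0.4],[0.,0.6,0.9],[0.,0.9,1.4],[0.,1.1,1.9],[0.,1.2,2.5],[0.,1.3,3.],[0.,1.3,3.6],[0.,1.3,4.2],[0.,1.2,4.7],[0.,1.,5.3]]
-289 [[0.,-0.2,0.5],[0.,-0.5,1.],[0.,-0.8,1.4],[0.,-1.2,1.9],[0.,-1.6,2.3],[0.,-2.,2.6],[0.,-2.5,2.9],[0.,-3.,3.2],[0.,-3.5,3.4],[0.,-4.1,3.5]]
-349 [[0.,-0.5,0.1],[0.,-1.1,0.1],[0.,-1.7,0.1],[0.,-2.2,0.],[0.,-2.8,-0.2],[0.,-3.3,-0.4],[0.,-3.8,-0.7],[0.,-4.2,-1.],[0.,-4.7,-1.4],[0.,-5.1,-1.8]]
```

```bash
python3 -m creep '{"delta_pos":[[0,-0.5,-0.3],[0,-0.8,-0.8],[0,-1.1,-1.3],[0,-1.3,-1.8],[0,-1.4,-2.4],[0,-1.5,-2.9],[0,-1.5,-3.5],[0,-1.5,-4.1],[0,-1.4,-4.6],[0,-1.2,-5.2]],"dr":[[0,0,0],[0,0,0],[0,0,0],[0,0,0],[0,0,0],[0,0,0],[0,0,0],[0,0,0],[0,0,0],[0,0,0]]}'
python3 - <<'E'
from h import *
snap('wrist','w2')
E
```

```text
clock: 3.55
position: [0.5686, 0.0199, 0.2414]
ee_rot: [0.707, -0.001, 0.707, -0.0]
contact_force: [3.7, -1.8, 3.3]
width: -0.0002
```

View pics/w2.png

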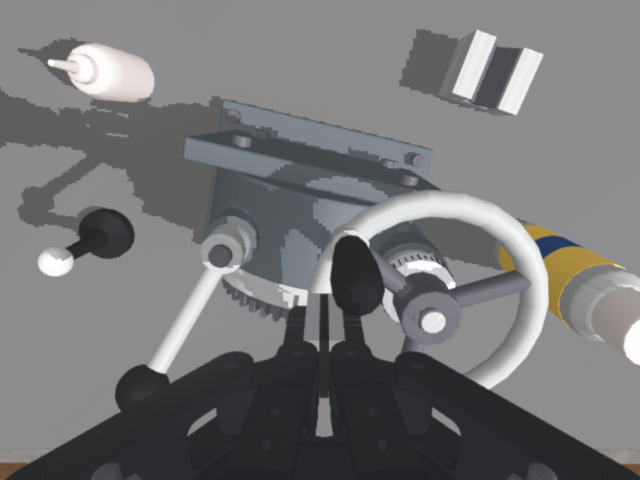

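The handle, base at (352,235) and top at (362,295), has moved round in front of the fingertips. The ball at (142,392) and the bystanders are untouched, so I'm continuing.

```bash
python3 -m creep '{"delta_pos":[[0,0.2,-0.5],[0,0.5,-1],[0,0.8,-1.4],[0,1.2,-1.9],[0,1.6,-2.3],[0,2,-2.6],[0,2.5,-2.9],[0,3,-3.2],[0,3.5,-3.4],[0,4.1,-3.5]],"dr":[[0,0,0],[0,0,0],[0,0,0],[0,0,0],[0,0,0],[0,0,0],[0,0,0],[0,0,0],[0,0,0],[0,0,0]]}'
python3 - <<'E'
from h import *
s=snap('scene','s2');cv2.imwrite('pics/c2.png',cv2.resize(s['pixels'][120:360,200:480],(700,600)))
E
```

```text
clock: 4.6
position: [0.533, 0.0617, 0.2407]
ee_rot: [0.706, -0.001, 0.708, 0.0]
contact_force: [1.2, -4.8, -1.8]
width: -0.0004
```

View pics/c2.png

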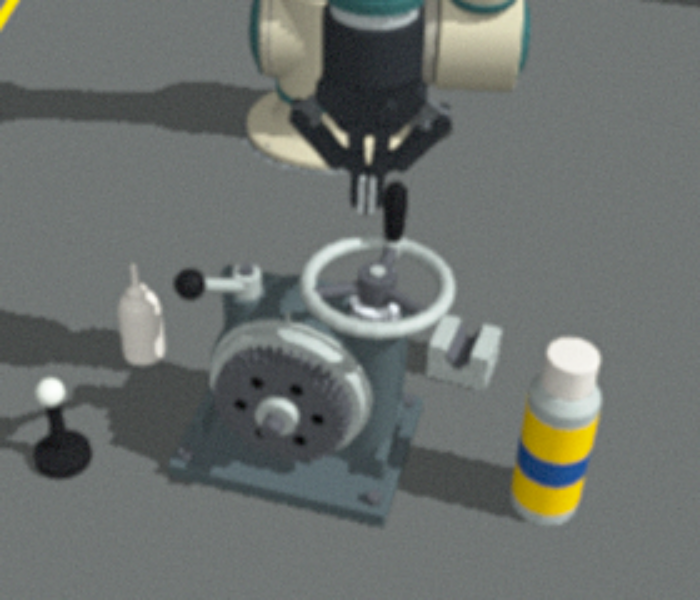

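The crop shows the handle on the far (-x) side at (395,212), just ahead of the fingertips at (367,195). Nothing else has moved.

```bash
python3 -m creep '{"delta_pos":[[0,0.5,-0.1],[0,1.1,-0.1],[0,1.7,-0.1],[0,2.2,0],[0,2.8,0.2],[0,3.3,0.4],[0,3.8,0.7],[0,4.2,1],[0,4.7,1.4],[0,5.1,1.8]],"dr":[[0,0,0],[0,0,0],[0,0,0],[0,0,0],[0,0,0],[0,0,0],[0,0,0],[0,0,0],[0,0,0],[0,0,0]]}'
```

```text
clock: 5.65
position: [0.5523, 0.1126, 0.2413]
ee_rot: [0.707, -0.001, 0.707, 0.0]
contact_force: [-3.6, -3.8, -1.8]
width: -0.0004
```

```bash
python3 -m creep '{"delta_pos":[[0,0.3,0.4],[0,0.6,0.9],[0,0.9,1.4],[0,1.1,1.9],[0,1.2,2.5],[0,1.3,3],[0,1.3,3.6],[0,1.3,4.2],[0,1.2,4.7],[0,1,5.3]],"dr":[[0,0,0],[0,0,0],[0,0,0],[0,0,0],[0,0,0],[0,0,0],[0,0,0],[0,0,0],[0,0,0],[0,0,0]]}'
python3 - <<'E'
from h import *
s=snap('scene','s3');cv2.imwrite('pics/c3.png',cv2.resize(s['pixels'][120:360,200:480],(700,600)))
E
```

```text
clock: 6.65
position: [0.6056, 0.1232, 0.2414]
ee_rot: [0.707, 0.0, 0.707, 0.001]
contact_force: [-3.6, 2.4, -0.4]
width: -0.0
```

View pics/c3.png

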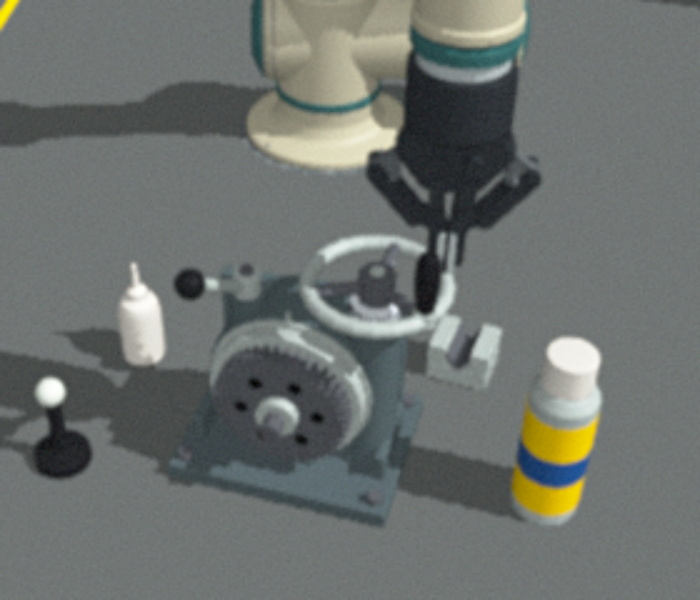

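The handle is at (428,283) on the +x/+y side, in front of the fingertips. It has gone about 230° and all is well.

```bash
python3 -m creep '{"delta_pos":[[0,-0.2,0.5],[0,-0.5,1],[0,-0.8,1.4],[0,-1.2,1.9],[0,-1.6,2.3],[0,-2,2.6],[0,-2.5,2.9],[0,-3,3.2],[0,-3.5,3.4],[0,-4.1,3.5]],"dr":[[0,0,0],[0,0,0],[0,0,0],[0,0,0],[0,0,0],[0,0,0],[0,0,0],[0,0,0],[0,0,0],[0,0,0]]}'
cat > ang.py <<'E'
from h import *
from w import wheel
from scipy.optimize import least_squares
import sys
C=np.array([.5855,.0725])
def fit(im,lo=.216,hi=.262):
    # handle cylinder fit; dark points in annulus, not gripper
    W=world(im).reshape(-1,3);p=im['pixels'].astype(int).max(-1).ravel();r=np.hypot(*(W[:,:2]-C).T)
    m=(W[:,2]>lo)&(W[:,2]<hi)&(r<.078)&(r>.03)&(p<60)
    return W[m]
n=sys.argv[1]
for cam in ('scene','side'):
    for k in ('0',n):
        im=dict(np.load('pics/s0.npz' if cam=='scene' else 'pics/d0.npz')) if k=='0' else snap(cam,cam+n)
        H=fit(im)
        if len(H)<20: print(cam,k,'few',len(H));continue
        o=-cv2.Rodrigues(np.array(im['rvec'],float))[0].T@np.array(im['tvec']).ravel()
        m=np.median(H[:,:2],0);h0=m-(o[:2]-m)/np.linalg.norm(o[:2]-m)*.008
        h=least_squares(lambda h:np.hypot(*(H[:,:2]-h).T)-.01,h0,loss='soft_l1',f_scale=.001).x;d=h-C
        print(cam,k,h.round(4),h0.round(4),len(H),'r',np.hypot(*d).round(4),'ang',np.degrees(np.arctan2(d[1],d[0])).round(1))
E
python3 ang.py 5; python3 -c "
import cv2;cv2.imwrite('pics/c5.png',cv2.resize(cv2.imread('pics/scene5.png')[120:360,200:480],(700,600)))"
```

```text
clock: 7.7
position: [0.6404, 0.0814, 0.2414]
ee_rot: [0.707, -0.0, 0.707, 0.001]
contact_force: [-0.1, 3.8, -0.9]
width: -0.0002
scene 0 [0.5849 0.0191] [0.5857 0.0189] 139 r 0.0534 ang -90.6
scene 5 [0.6359 0.0588] [0.6366 0.0599] 191 r 0.0522 ang -15.3
side 0 [0.5871 0.0185] [0.5859 0.0176] 176 r 0.054 ang -88.3
side 5 [0.6374 0.056 ] [0.6364 0.0553] 165 r 0.0544 ang -17.6
```

View pics/c5.png

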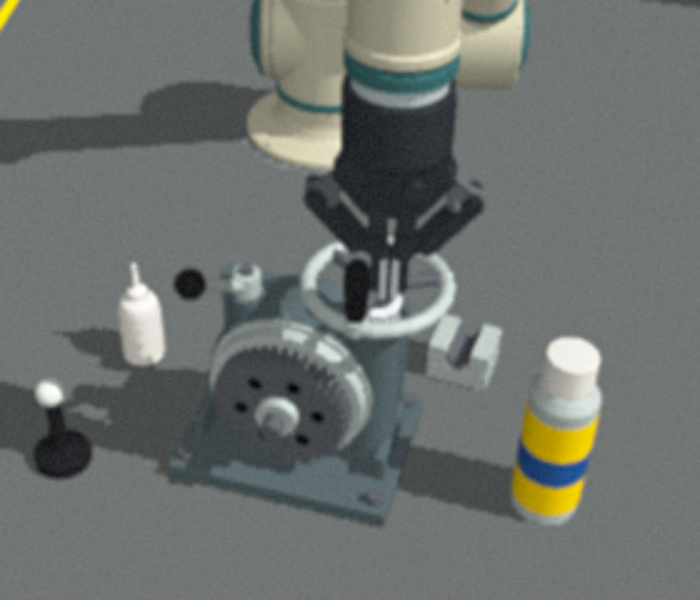

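The handle is at (357,290). The fits put it at about -16°, with the start at about -89.5°, so roughly 73° is left. I'll push 48°, then measure.

```bash
python3 -m creep '{"delta_pos":[[0,-0.5,0.1],[0,-1.1,0.1],[0,-1.7,0.1],[0,-2.2,0],[0,-2.8,-0.2],[0,-3.3,-0.4],[0,-3.8,-0.7],[0,-4.2,-1],[0,-4.2,-1]],"dr":[[0,0,0],[0,0,0],[0,0,0],[0,0,0],[0,0,0],[0,0,0],[0,0,0],[0,0,0],[0,0,0]]}'
python3 ang.py 6
```

```text
clock: 8.7
position: [0.6292, 0.0388, 0.2415]
ee_rot: [0.707, -0.0, 0.707, -0.0]
contact_force: [1.1, 2.2, 0.2]
width: -0.0002
scene 0 [0.5849 0.0191] [0.5857 0.0189] 139 r 0.0534 ang -90.6
scene 6 [0.6259 0.0297] [0.6113 0.0244] 95 r 0.0588 ang -46.6
side 0 [0.5871 0.0185] [0.5859 0.0176] 176 r 0.054 ang -88.3
side 6 [0.6125 0.0245] [0.6115 0.0245] 186 r 0.0551 ang -60.7
```

```bash
python3 -m creep '{"delta_pos":[[0,-0.4,-0.4],[0,-0.7,-0.8],[0,-1,-1.2],[0,-1.2,-1.5],[0,-1.2,-1.5]],"dr":[[0,0,0],[0,0,0],[0,0,0],[0,0,0],[0,0,0]]}'
python3 ang.py 7
```

```text
clock: 9.3
position: [0.6145, 0.0266, 0.2415]
ee_rot: [0.707, -0.001, 0.707, -0.0]
contact_force: [2.6, -0.4, 0.6]
width: -0.0001
scene 0 [0.5849 0.0191] [0.5857 0.0189] 139 r 0.0534 ang -90.6
scene 7 [0.6112 0.0215] [0.5944 0.0172] 44 r 0.0571 ang -63.2
side 0 [0.5871 0.0185] [0.5859 0.0176] 176 r 0.054 ang -88.3
side 7 [0.5953 0.0184] [0.5939 0.0185] 198 r 0.055 ang -79.7
```

```bash
python3 -m creep '{"delta_pos":[[0,-0.1,-0.3],[0,-0.2,-0.5],[0,-0.2,-0.7],[0,-0.2,-0.7],[0,-0.2,-0.7],[0,0,1],[0,0,3],[0,0,5],[0,0,5]],"dr":[[0,0,0],[0,0,0],[0,0,0],[0,0,0],[0,0,0],[0,0,0],[0,0,0],[0,0,0],[0,0,0]]}'
python3 ang.py 8
```

```text
clock: 10.3
position: [0.6654, 0.0276, 0.2397]
ee_rot: [0.706, -0.0, 0.708, 0.0]
contact_force: [-0.5, -0.0, 0.3]
width: 0.0
scene 0 [0.5849 0.0191] [0.5857 0.0189] 139 r 0.0534 ang -90.6
scene 8 [0.5876 0.0165] [0.5869 0.0228] 27 r 0.0561 ang -87.9
side 0 [0.5871 0.0185] [0.5859 0.0176] 176 r 0.054 ang -88.3
side 8 [0.5871 0.0185] [0.5857 0.0175] 171 r 0.054 ang -88.3
```

```bash
python3 -m creep '{"delta_pos":[[-3,0,0],[-6,0,0],[-9,-2,0],[-9,-5,0],[-9,-8,0],[-9,-11,0],[-9,-13,0],[-9,-13,0]],"dr":[[0,0,0],[0,0,0],[0,0,0],[0,0,0],[0,0,0],[0,0,0],[0,0,0],[0,0,0]]}'
python3 ang.py 9
python3 - <<'E'
from h import *
for c,a in(('scene','s0'),('side','d0')):
    A=dict(np.load(f'pics/{a}.npz'))['pixels'];B=dict(np.load(f'pics/{c}9.npz'))['pixels']
    u,v=(323,218) if c=='scene' else (323,207)
    g=lambda I:np.float32(cv2.cvtColor(I[v-16:v+17,u-12:u+13],cv2.COLOR_BGR2GRAY)<60)
    for I in(A,B):
        m=g(I);ys,xs=np.nonzero(m);print(c,len(xs),xs.mean().round(2),ys.mean().round(2))
im=dict(np.load('pics/side9.npz'))
cv2.imwrite('pics/c9.png',np.hstack([cv2.resize(np.load('pics/'+f+'.npz')['pixels'][y:y+100,x:x+130],(390,300)) for f,y,x in(('scene9',190,255),('side9',180,260))]))
E
```

```text
clock: 11.2
position: [0.664, -0.1048, 0.331]
ee_rot: [0.706, 0.001, 0.708, -0.001]
contact_force: [0.2, 0.5, -0.3]
width: 0.0001
scene 0 [0.5849 0.0191] [0.5857 0.0189] 139 r 0.0534 ang -90.6
scene 9 [0.5852 0.019 ] [0.586 0.019] 142 r 0.0535 ang -90.4
side 0 [0.5871 0.0185] [0.5859 0.0176] 176 r 0.054 ang -88.3
side 9 [0.5876 0.0187] [0.5861 0.018 ] 167 r 0.0538 ang -87.8
scene 182 11.88 16.31
scene 176 12.04 16.23
side 221 11.2 16.94
side 201 11.58 16.4
```

View pics/c9.png

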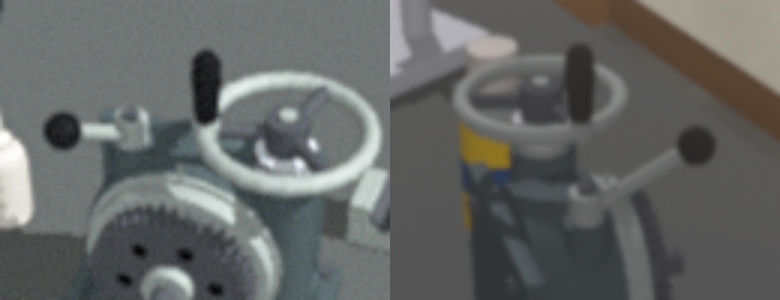

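The left half shows the handle at (205,85) and the clamp ball at (62,130); the right half shows them at (580,85) and (695,145). The handle is back at its start within about 0.5° in both cameras. The clamp comes next.

```bash
python3 -m creep '{"delta_pos":[[0,3,-1],[0,6,-2],[0,8.5,-2.8],[3,8.5,-2.8],[6,8.5,-2.8],[9,8.5,-2.8],[11.2,8.5,-2.8],[11.2,8.5,-2.8],[11.2,8.5,-2.8]],"dr":[[0,0,0],[0,0,0],[0,0,0],[0,0,0],[0,0,0],[0,0,0],[0,0,0],[0,0,0],[0,0,0]]}'
python3 - <<'E'
import numpy as np
pv=np.array([.560,-.037]);s=np.array([.636,-.0195])
a=np.radians(np.r_[np.arange(5,-90,-5)])
p=(np.c_[pv[1]+.070*np.sin(a),pv[0]+.070*np.cos(a)]*100-s[::-1]*100).round(1)
for x,y in zip(np.degrees(a).round(),p):print(x,y.tolist(),end='; ')
E
```

```text
clock: 12.2
position: [0.6371, -0.0162, 0.2198]
ee_rot: [0.707, -0.001, 0.707, 0.001]
contact_force: [0.1, -0.1, 0.5]
width: 0.0002
5.0 [-1.1, -0.6]; 0.0 [-1.7, -0.6]; -5.0 [-2.4, -0.6]; -10.0 [-3.0, -0.7]; -15.0 [-3.6, -0.8]; -20.0 [-4.1, -1.0]; -25.0 [-4.7, -1.3]; -30.0 [-5.2, -1.5]; -35.0 [-5.8, -1.9]; -40.0 [-6.2, -2.2]; -45.0 [-6.7, -2.7]; -50.0 [-7.1, -3.1]; -55.0 [-7.5, -3.6]; -60.0 [-7.8, -4.1]; -65.0 [-8.1, -4.6]; -70.0 [-8.3, -5.2]; -75.0 [-8.5, -5.8]; -80.0 [-8.6, -6.4]; -85.0 [-8.7, -7.0];
```

```bash
python3 -m creep '{"delta_pos":[[0,-0.7,-0.4],[0,-1.4,-0.7],[0,-2,-0.7],[0,-2.7,-0.7],[0,-3.3,-0.8],[0,-3.9,-0.9],[0,-4.4,-1.1],[0,-5,-1.4],[0,-5.5,-1.6],[0,-6.1,-2]],"dr":[[0,0,0],[0,0,0],[0,0,0],[0,0,0],[0,0,0],[0,0,0],[0,0,0],[0,0,0],[0,0,0],[0,0,0]]}'
python3 - <<'E'
from h import *
snap('wrist','w10')
E
```

```text
clock: 13.2
position: [0.6173, -0.0787, 0.2192]
ee_rot: [0.707, -0.0, 0.707, 0.001]
contact_force: [0.9, 2.6, 0.2]
width: -0.0002
```

View pics/w10.png

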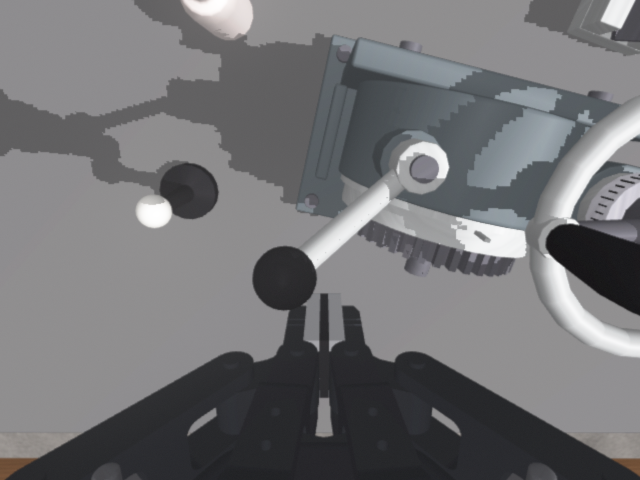

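The ball at (284,278) is being pushed ahead of the fingertips at (325,300), with the pivot at (425,167). The handle on the right has not moved.

```bash
python3 -m creep '{"delta_pos":[[0,-0.4,-0.3],[0,-0.9,-0.8],[0,-1.3,-1.2],[0,-1.7,-1.7],[0,-2,-2.2],[0,-2.3,-2.7]],"dr":[[0,0,0],[0,0,0],[0,0,0],[0,0,0],[0,0,0],[0,0,0]]}'
cat > ball.py <<'E'
from h import *
from scipy.optimize import least_squares
import sys
pv=np.array([.560,-.037])
for cam in('scene','side'):
    im=snap(cam,cam+'b'+sys.argv[1]);W=world(im).reshape(-1,3);p=im['pixels'].astype(int).max(-1).ravel()
    a=np.arctan2(W[:,1]-pv[1],W[:,0]-pv[0]);r=np.hypot(*(W[:,:2]-pv).T)
    B=W[(r>.052)&(r<.088)&(W[:,2]>.21)&(W[:,2]<.24)&(p<60)&(a<np.radians(float(sys.argv[2])))]
    if len(B)<15:print(cam,'few');continue
    f=lambda c:np.linalg.norm(B-[c[0],c[1],.225],axis=1)-.0125
    c=least_squares(f,B.mean(0)[:2],loss='soft_l1',f_scale=.001).x;d=c-pv
    print(cam,c.round(4),len(B),abs(f(c)).mean().round(4),np.hypot(*d).round(4),np.degrees(np.arctan2(d[1],d[0])).round(1))
E
python3 ball.py 1 -70
```

```text
clock: 13.85
position: [0.59, -0.102, 0.2194]
ee_rot: [0.707, -0.001, 0.707, 0.0]
contact_force: [1.9, 1.8, 0.1]
width: -0.0001
scene few
side [ 0.567  -0.1071] 165 0.0023 0.0705 -84.3
```

```bash
python3 -m creep '{"delta_pos":[[0,-0.1,-0.3],[0,-0.2,-0.6],[0,-0.3,-0.8],[0,-0.3,-0.8]],"dr":[[0,0,0],[0,0,0],[0,0,0],[0,0,0]]}'
python3 ball.py 2 -72
```

```text
clock: 14.35
position: [0.5819, -0.1045, 0.2193]
ee_rot: [0.707, -0.0, 0.707, 0.0]
contact_force: [0.0, 0.4, 0.1]
width: 0.0001
scene few
side [ 0.5611 -0.1082] 175 0.0036 0.0712 -89.1
```

```bash
python3 -m creep '{"delta_pos":[[0,0,-0.3],[0,-0.1,-0.6]],"dr":[[0,0,0],[0,0,0]]}'; python3 -m creep '{"delta_pos":[[0,0,-0.2],[0,0,-0.4]],"dr":[[0,0,0],[0,0,0]]}'
python3 ball.py 3 -75
```

```text
clock: 14.65
position: [0.5764, -0.1053, 0.2193]
ee_rot: [0.707, -0.0, 0.707, 0.001]
contact_force: [1.9, 1.9, -0.9]
width: -0.0002
clock: 14.85
position: [0.5721, -0.1055, 0.2193]
ee_rot: [0.707, -0.0, 0.707, 0.0]
contact_force: [2.1, 0.6, 0.2]
width: 0.0002
scene few
side [ 0.5511 -0.1071] 179 0.0043 0.0707 -97.2
```

```bash
python3 -m creep '{"delta_pos":[[0,0,-0.2],[0,0,-0.4]],"dr":[[0,0,0],[0,0,0]]}'; python3 -m creep '{"delta_pos":[[0,0,-0.2],[0,0,-0.4]],"dr":[[0,0,0],[0,0,0]]}'
python3 ball.py 4 -80
```

```text
clock: 15.15
position: [0.5682, -0.1054, 0.2193]
ee_rot: [0.707, -0.0, 0.707, 0.0]
contact_force: [1.9, 0.9, -0.3]
width: 0.0
clock: 15.35
position: [0.5641, -0.1052, 0.2193]
ee_rot: [0.707, -0.0, 0.707, 0.001]
contact_force: [2.0, 1.0, 0.2]
width: -0.0
scene [ 0.5575 -0.0984] 22 0.0053 0.0615 -92.3
side [ 0.543  -0.1053] 181 0.0044 0.0704 -104.0
```

```bash
python3 -m creep '{"delta_pos":[[0,0,-0.2],[0,0.1,-0.4]],"dr":[[0,0,0],[0,0,0]]}'; python3 -m creep '{"delta_pos":[[0,0,-0.2],[0,0.1,-0.4]],"dr":[[0,0,0],[0,0,0]]}'
python3 ball.py 5 -85
```

```text
clock: 15.65
position: [0.5618, -0.1049, 0.2196]
ee_rot: [0.709, -0.001, 0.706, 0.0]
contact_force: [7.4, 0.6, -2.0]
width: -0.0002
clock: 15.85
position: [0.5607, -0.1044, 0.2201]
ee_rot: [0.711, -0.001, 0.703, -0.0]
contact_force: [12.2, -1.4, -4.0]
width: 0.0
scene few
side [ 0.5413 -0.1049] 168 0.0039 0.0704 -105.4
```

Force climbs from 2 N to 12 N and the ball has stopped at about -105°, so this is the stop. I'm backing off and lifting clear.

```bash
python3 -m creep '{"delta_pos":[[0,0,1],[0,0,3],[-3,0,4],[-7,0,4],[-11,0,4],[-14,-3,4],[-14,-7,4],[-14,-11,4],[-14,-14,4],[-14,-14,4]],"dr":[[0,0,0],[0,0,0],[0,0,0],[0,0,0],[0,0,0],[0,0,0],[0,0,0],[0,0,0],[0,0,0],[0,0,0]]}'
python3 ball.py 6 -60; python3 ang.py 11
python3 -c "
from h import *
cv2.imwrite('pics/c11.png',np.hstack([cv2.resize(np.load('pics/'+f+'.npz')['pixels'][y:y+230,x:x+270],(400,341)) for f,y,x in(('scene11',130,190),('side11',160,220))]))"
```

```text
clock: 16.95
position: [0.5949, -0.2479, 0.3579]
ee_rot: [0.706, 0.001, 0.709, -0.002]
contact_force: [0.4, 0.5, -0.8]
width: 0.0001
scene [ 0.5386 -0.102 ] 84 0.001 0.0684 -108.3
side [ 0.5397 -0.1039] 131 0.001 0.0699 -106.9
scene 0 [0.5849 0.0191] [0.5857 0.0189] 139 r 0.0534 ang -90.6
scene 11 [0.5852 0.0187] [0.586 0.019] 140 r 0.0538 ang -90.4
side 0 [0.5871 0.0185] [0.5859 0.0176] 176 r 0.054 ang -88.3
side 11 [0.5873 0.0185] [0.5863 0.0174] 163 r 0.0541 ang -88.1
```

View pics/c11.png

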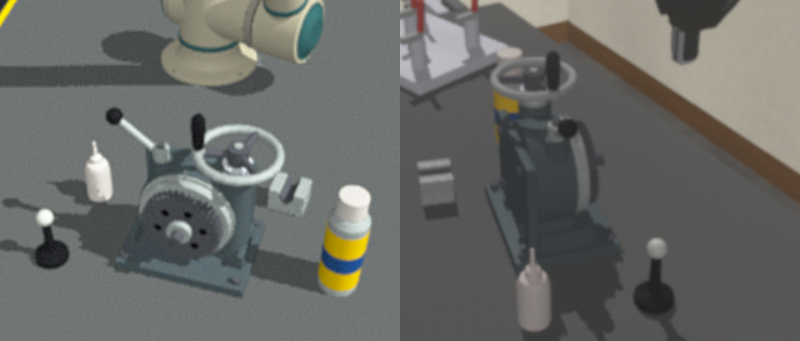

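The lever ball at (114,116) left and (568,128) right is at its stop, and the handle at (198,130) left is at its start. All the loose items are standing and the hand is clear.

```bash
python3 -c "
from rig import manip
print(manip.sign_off())"
```

```text
the job is handed in; nothing more can be done
None
```

I turned the hand wheel one full turn clockwise with the outside of the shut fingers, then pushed the clamp lever clockwise to its stop. The job is handed in; it took about 17 s of the 61 s allowed.

- **Wheel:** in the last pictures the handle is within about 0.2° of its starting angle in both cameras. An earlier check, before the clamp was moved, read within about 0.5°.
- **Clamp:** at the end the push force rose from about 2 N to 12 N while the ball stopped moving. The ball swung about 78° (1.37 rad), which fits a start near 0 and the stop at 1.4. The two cameras differ by about 1.4° on its final angle (-108.3° and -106.9°).
- **Clearance:** the loose items stand where they were, judged by eye in the pictures. The hand is raised clear and the force reading is about zero.
- **Failed readings:** the scene camera's handle and ball fits were unusable whenever the hand blocked its view. I used the side camera then, and rechecked with both cameras once the hand was away.

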